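# Trial squeeze of the clamped rock sander's safety paddle

## Robot

A 7-joint arm with a two-finger parallel gripper is mounted at the origin on the work surface. World frame = base frame: x ahead of the robot, y to its left, z up, the work surface at z = 0. Lengths are in m, angles in degrees, forces in N, time in s.
With the tool pointing down it reaches from about 0.425 to 0.95 m from the base axis. Payload 16.7 kg.
Tool frame: the origin (TCP) lies midway between the tips of the shut fingers; the grasp point (between the pads) lies 19 mm behind it; z points along the fingers, y is the line along which they close (so a half turn about z gives the same grasp; the last joint's range is limited). The gripper opens to 94 mm and grips with 3 to 60 N. Pads are 16 mm wide; open, the fingers measure 119 mm over their backs; the gripper's body (75 mm by 177 mm) begins 78 mm behind the grasp point.
Start: joints at [68.44, 24.414, 4.234, 92.017, -1.954, 63.644, -3.845], TCP at [0.152, -0.658, 0.205] pointing down, gripper open.
Joint ranges: [-163.25, 163.25], [-28.42, 122.38], [-70.27, 78.77], [12.13, 141.07], [-58.53, 238.53], [9.26, 117.41], [-156.51, 156.51]. Speed limits (degrees/s): [108.29, 108.29, 136.94, 136.94, 172.46, 172.46, 172.46].

## Interface

Orientations are given as a 3x3 rotation matrix whose columns are the frame's x, y, z axes.
In Python, from bench import telemetry, imaging, workorder gives the robot as it stands.
- The arm moves only by the tool step_arm, never from a script. Its argument "deltas" is a list that holds one entry, the list of rows, each a list of 5 numbers: the shift along the tool's x, y, z in m, then the turn about the tool's z in rad, then the opening, from 0 (shut) to 1 (fully open). In form: [[[dx, dy, dz, twist, hand], ...]]. A call has 1 to 10 rows; each row is the pose to reach, as a shift and turn from the pose commanded when the call began, along the tool's axes at that moment; what a row does not reach only later rows make up. A row lasts 1/12 s, in which the tool goes at most 41.7 mm and 7.16 degrees, less where a joint would pass 70% of its speed; a pose out of reach is approached as far as the arm can. A call with a gripper value outside its range is refused whole. The fingers move at their own pace and stop on an object; "squeeze" is the grip in N (left out, the last holds). Time passes only in rows, so rows that repeat a pose let the fingers close. It gives the time, the measured TCP pose, the force, the opening and the grip force at its end, in the units of the state.
- telemetry.get_state(): the state, without advancing time (a new reading comes with each control period).
- imaging.capture(name): name is "scene" or "top"; returns the picture (400x640x3 uint8, blue, green, red); there is no depth.
- imaging.camera_params(name): a dict with "fx", "fy", "cx", "cy" (pixels), "xyz" and "orientation" of the camera in the world. Camera axes: x right, y up, looking along -z (the intrinsics and any distortion apply to the point x, -y, -z); pixel columns grow to the right and rows downward; lengths in m; the calibration is good to about 2 mm. A picture is of the moment at which its call begins. camera_params takes no time and is no camera call.
- workorder.finish_job(): hands the job in; it is judged then, once.
The state is a dict: "time_s": time; "joints": joint angles; "joint_vel": joint speeds; "joint_torque": joint torques, N m; "position": TCP position; "ee_rot": TCP orientation; "contact_force": force on the tool from outside, world axes, zero at the start; "ft_torque": the same for the moment, N m; "grip_width": opening from 0.0 (shut) to 1.0 (fully open); "grasp_force": force on a finger pad.
Only numpy, scipy, OpenCV 4.12 (cv2) and the standard library are available. Lean on these libraries where they do the work, as an engineer would, in place of code of your own. Each camera call takes 0.05 s, during which the arm holds its last target. There are 200 camera calls.

## Task

The orange cordless disc sander, clamped in its cradle on the school lab bench for polishing rock samples, needs a trial squeeze before class. Flip its red lock-off lever fully forward (towards the sanding disc), then squeeze the long black paddle fully home against the tool's body, hold it there for a second and let go, leaving the lever forward and the paddle sprung back out. Do not touch the blue grinder in the other cradle.

Things in the scene. Friction and masses are not known exactly. Their poses are not given: they have to be found in the camera images.
- sander: Orange sander fixed in a steel cradle; does not move. All mm in its frame: origin on the bench under the tool's midline, +x forward to the brown disc, +y left, z up. Casing x -120..100, y +-19, z 65..105. Black battery x -170..-120, y +-28, top z 112. Disc 76 across, centre x 135, z 85, y -34..-42. Base plate top z 12, y +-50. Clamps (16 long, y +-25, top z 108) at x -95 and 85.
- lever (a joint): Red lock-off lever atop the sander, 7 thick, y -18..-2 mm, 28 mm long from a cross axis at x -50, z 108 mm (sander frame). Rad: 0..0.2 (start) leaning 40 deg back, tip x -68, z 129; 0.7 upright; 1.6 its stop, leaning 51 deg forward, tip x -28, z 125. Moves at under 3 N, stays where left. Leaning back, its tail blocks the paddle.
- paddle (a joint): Black paddle along the sander's -y side, z 71..99 mm, 7 thick; vertical hinge at its front (x 65, y -25 mm, sander frame), free end x -47. Rad: 0 sprung out (outer face y -35 at x 10, -43 at free end; 54 mm across paddle and casing at x 10); 0.14 home, parallel to casing (46 mm across). About 7 N at x 10 to press home; springs back. Blocked after 5 mm while the lever is back.
- grinder: Bystander not to be touched: blue straight grinder with a small reddish stone on its nose and no disc; same red lever, black paddle, casing, cradle, origin and axes as the sander. The two tools' places swap between starts. Beside and above both tools there is free room for a gripper.

How it is judged (in metres and radians):
On the way, in this order (a step that is already met when the one before it is completed fails the run):
1. the sander's lock-off lever is flipped forward while the paddle is still out (value of joint lever above 1.35 rad and value of joint paddle below 0.06 rad), for 0.1 s.
2. with the lever forward, the paddle is squeezed home and held (value of joint paddle above 0.1 rad and value of joint lever above 1.25 rad), for 0.6 s.
At the end, for the whole second after the job is handed in: The sander's lever is forward (above 1.25 rad of 1.6) and its paddle has sprung back out (below 0.03 rad) (value of joint lever above 1.25 rad and value of joint paddle below 0.03 rad); the robot touches nothing.
It fails at once if the blue grinder is touched (more than 1 N) (contact force between grinder and the fingers above 1 N or contact force between grinder and the arm above 1 N).
It also fails if it takes over 45 s, if anything falls off the work surface, if the arm or the gripper's body presses on something with over 40 N, if the wrist force passes 120 N, or if a joint passes its speed limit or range.

## Working session

There is one attempt and no reset: what is moved stays moved. The work goes in short steps, Python scripts to look and compute and a tool call to move; the robot and the scene stay as the last step left them, time stands still between calls to the robot, and variables do not carry over. Pictures are saved under pics/ and viewed, at most 10 in all, crops included, and the job is handed in when it is done.

Besides the shell and the picture viewer there is one more tool, called after "Request:" as name([rows], argument=value, ...), one row to a line, values as JSON. step_arm: Moves the arm, as the interface text tells. Its arguments: {"type":"object","properties":{"deltas":{"type":"array","items":{"type":"array","items":{"type":"array","items":{"type":"number"}}}},"squeeze":{"type":"number"}},"required":["deltas"]}

```bash
mkdir -p pics
python3 - <<'E'
from bench import telemetry, imaging
import cv2
for n in("scene","top"):
    cv2.imwrite(f"pics/{n}0.png",imaging.capture(n)); print(imaging.camera_params(n))
s=telemetry.get_state(); print(s["time_s"],s["position"],s["ee_rot"],s["grip_width"])
E
```

```text
{'fx': 417.61132025980515, 'fy': 417.61132025980515, 'cx': 310.41416917645944, 'cy': 199.9583420848684, 'xyz': array([1.02221163, 0.0468123 , 0.77259186]), 'orientation': array([[-0.11863677, -0.82299248,  0.5555256 ],
       [ 0.99293366, -0.09993115,  0.06400399],
       [ 0.00283951,  0.5591933 ,  0.82903245]])}
{'fx': 480.2301110215402, 'fy': 480.2301110215402, 'cx': 323.6151316272649, 'cy': 197.1371707681389, 'xyz': array([ 4.67730362e-01, -2.75982705e-05,  1.04164746e+00]), 'orientation': array([[-0.02620949,  0.99512908, -0.0950325 ],
       [-0.99960284, -0.02510468,  0.01280285],
       [ 0.01035472,  0.09533031,  0.99539184]])}
0.1 [ 0.15163716 -0.65735651  0.20486825] [[ 9.74407150e-01  2.24790138e-01 -3.15441174e-04]
 [ 2.24790349e-01 -9.74406574e-01  1.06148304e-03]
 [-6.87570347e-05 -1.10522480e-03 -9.99999387e-01]] 1.0034155299827816
```

View pics/scene0.png

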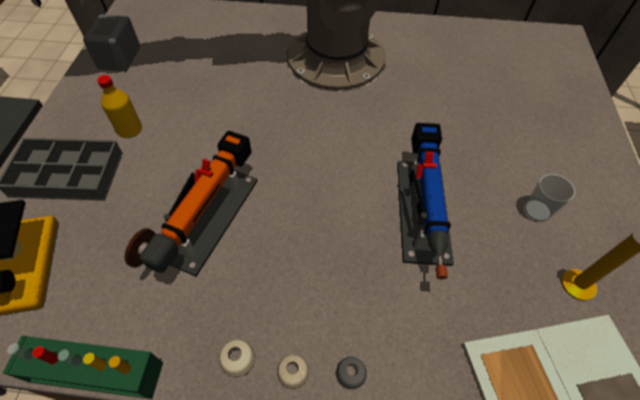

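View pics/top0.png

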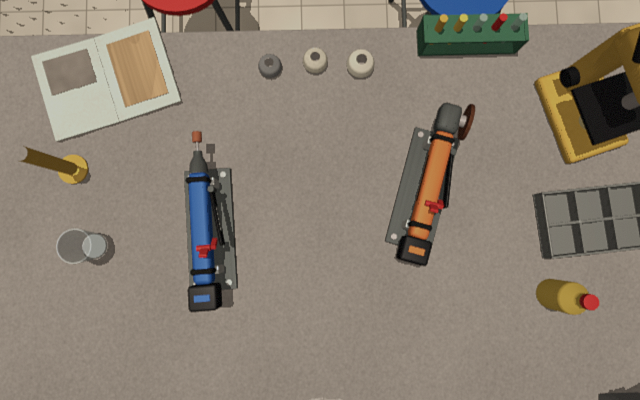

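The sander sits at about (430,190) in the top view and the grinder at about (203,240). I'll zoom in on the sander in both views.

Run:
```python
import cv2
a=cv2.imread("pics/top0.png")[90:280,370:490]; b=cv2.imread("pics/scene0.png")[125:285,115:265]
cv2.imwrite("pics/c1.png",cv2.resize(a,(360,570),interpolation=cv2.INTER_CUBIC))
cv2.imwrite("pics/c2.png",cv2.resize(b,(600,600)[:1]+(560,) if 0 else (555,592),interpolation=cv2.INTER_CUBIC))
```

```text
(no output)
```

View pics/c1.png

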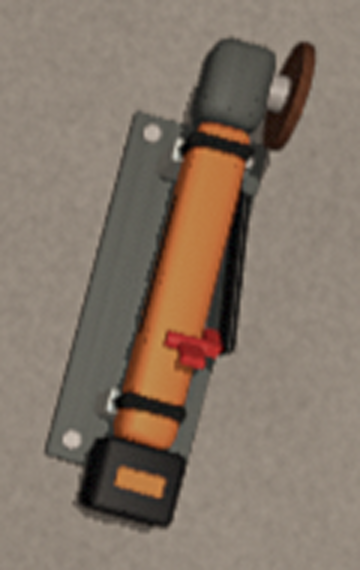

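View pics/c2.png

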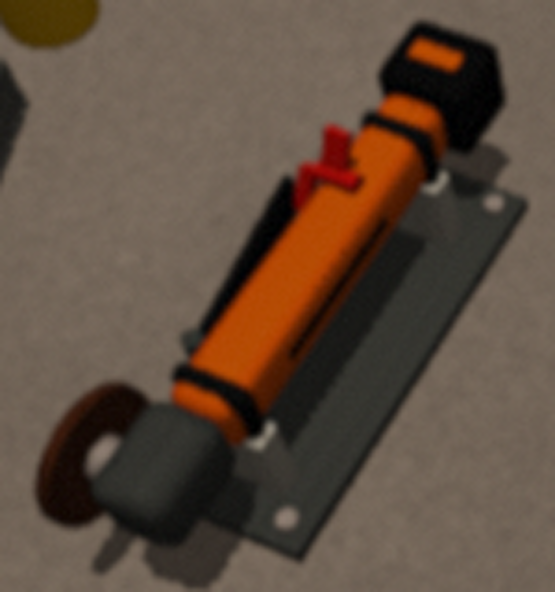

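```bash
cat > h.py <<'E'
import numpy as np
from bench import imaging
from scipy.optimize import least_squares
P={n:imaging.camera_params(n) for n in("top","scene")}
def proj(n,w):
    p=P[n]; c=(np.asarray(w)-p["xyz"])@p["orientation"]
    return np.array([p["fx"]*c[...,0]/-c[...,2]+p["cx"], -p["fy"]*c[...,1]/-c[...,2]+p["cy"]]).T
def s2w(q,m):
    m=np.atleast_2d(m)/1000.; c,s=np.cos(q[2]),np.sin(q[2])
    return np.c_[q[0]+c*m[:,0]-s*m[:,1], q[1]+s*m[:,0]+c*m[:,1], m[:,2]]
E
python3 - <<'E'
from h import *
T=[((-145,0,112),(138,480)),((-95,0,108),(150,404)),((85,0,108),(217,145)),((135,-38,85),(291,95))]
S=[((-145,0,112),(437,55)),((-95,0,108),(399,135)),((85,0,108),(215,385))]
T=[(m,((u+.5)/3-.5+370,(v+.5)/3-.5+90)) for m,(u,v) in T]; S=[(m,((u+.5)/3.7-.5+115,(v+.5)/3.7-.5+125)) for m,(u,v) in S]
def r(q): return np.concatenate([(proj(n,s2w(q,[m for m,_ in L]))-[u for _,u in L]).ravel() for n,L in(("top",T),("scene",S))])
f=least_squares(r,[.5,-.2,-.2]); q=f.x
print(q,np.degrees(q[2])); print(f.fun.reshape(-1,2).round(1))
print("lever tip, free end, plate edge in crop px:")
for m in((-68,-10,129),(-47,-43,99),(65,-25,99),(85,50,12),(-95,50,12)):
    print(m,s2w(q,m).round(4),((proj("top",s2w(q,m))-[370,90]+.5)*3).round(0),((proj("scene",s2w(q,m))-[115,125]+.5)*3.7).round(0))
E
```

```text
[ 0.58879359 -0.22630761 -0.29782822] -17.064300295130067
[[-1.6  0.1]
 [ 0.5  0.5]
 [ 0.8 -0.7]
 [-2.8  0.2]
 [ 0.4  1.4]
 [-1.2 -2.2]
 [-2.  -0.4]]
lever tip, free end, plate edge in crop px:
(-68, -10, 129) [[ 0.5209 -0.2159  0.129 ]] [[185. 368.]] [[346. 132.]]
(-47, -43, 99) [[ 0.5312 -0.2536  0.099 ]] [[230. 354.]] [[285. 175.]]
(65, -25, 99) [[ 0.6436 -0.2693  0.099 ]] [[245. 185.]] [[194. 345.]]
(85, 50, 12) [[ 0.6847 -0.2035  0.012 ]] [[119. 154.]] [[335. 506.]]
(-95, 50, 12) [[ 0.5126 -0.1506  0.012 ]] [[ 56. 392.]] [[495. 256.]]
```

```bash
cat >> h.py <<'E'
Q=np.array([.5888,-.2265,-.298])
def delta(m,q=Q):
    from bench import telemetry
    s=telemetry.get_state(); R=np.asarray(s["ee_rot"]); w=s2w(q,m)[0]
    d=R.T@(w-s["position"]); a=np.arctan2(R[1,0],R[0,0])
    c,n=np.cos(-q[2]),np.sin(-q[2]); e=s["position"]-[q[0],q[1],0]
    print("t",s["time_s"],"now(sander mm)",(1000*np.array([c*e[0]-n*e[1],n*e[0]+c*e[1],e[2]])).round(1),"delta",d.round(4),"twist",round(a-q[2],3),"F",np.round(s["contact_force"],1),"w",s["grip_width"])
E
python3 -c "
from h import *
delta((-95,-10,180)); delta((-95,-10,300))"
```

```text
t 0.1 now(sander mm) [-291.4 -540.2  204.9] delta [ 0.4356 -0.3605  0.0252] twist 0.525 F [ 0.  -0.6  0.1] w 1.0034155299827816
t 0.1 now(sander mm) [-291.4 -540.2  204.9] delta [ 0.4356 -0.3606 -0.0948] twist 0.525 F [ 0.  -0.6  0.1] w 1.0034155299827816
```

Request:
step_arm([
  [[0,0,-0.04,0,0],[0,0,-0.08,0.1,0],[0,0,-0.1,0.2,0]],
])

```text
time_s: 0.35
position: [0.1518, -0.6585, 0.3096]
ee_rot: [[1.0, 0.022, 0.001], [0.022, -1.0, -0.003], [0.001, 0.003, -1.0]]
contact_force: [-0.1, -0.6, 0.7]
grip_width: 0.824
grasp_force: 0.0
```

Request:
step_arm([
  [[0.025,-0.031,0,0.1,0],[0.05,-0.062,0,0.2,0],[0.075,-0.094,0,0.32,0],[0.1,-0.125,0,0.32,0],[0.125,-0.156,0,0.32,0],[0.15,-0.188,0,0.32,0],[0.175,-0.219,0,0.32,0],[0.2,-0.25,0,0.32,0],[0.225,-0.282,0,0.32,0],[0.25,-0.313,0,0.32,0]],
])

```text
time_s: 1.18
position: [0.3939, -0.3362, 0.3055]
ee_rot: [[0.957, -0.289, -0.0], [-0.289, -0.957, -0.0], [-0.0, 0.0, -1.0]]
contact_force: [1.7, -0.5, -0.0]
grip_width: 0.116
grasp_force: 0.0
```

```bash
python3 -c "
from h import *
delta((-95,-10,160))"
```

```text
t 1.1833 now(sander mm) [-154.1 -162.1  305.5] delta [ 0.0598 -0.1518  0.1455] twist 0.005 F [ 1.7 -0.5 -0. ] w 0.11598533248596614
```

Request:
step_arm([
  [[0.014,-0.036,0,0,0],[0.028,-0.07,0,0,0],[0.042,-0.106,0.01,0,0],[0.055,-0.14,0.03,0,0],[0.055,-0.14,0.07,0,0],[0.055,-0.14,0.1,0,0],[0.055,-0.14,0.13,0,0],[0.055,-0.14,0.14,0,0],[0.055,-0.14,0.14,0,0]],
])

```text
time_s: 1.93
position: [0.485, -0.2195, 0.1633]
ee_rot: [[0.957, -0.289, -0.004], [-0.289, -0.957, 0.002], [-0.004, -0.0, -1.0]]
contact_force: [-1.0, 0.3, -0.2]
grip_width: 0.004
grasp_force: 0.0
```

```bash
python3 -c "
from h import *
import cv2
delta((-95,-10,118))
o=[]
for n in('scene','top'):
    u,v=proj(n,s2w(Q,(-50,-10,110)))[0].astype(int)
    o.append(cv2.resize(imaging.capture(n)[v-50:v+50,u-50:u+50],(390,390),interpolation=cv2.INTER_CUBIC))
cv2.imwrite('pics/n1.png',np.hstack(o))"
```

```text
t 1.9333 now(sander mm) [-101.3  -23.8  163.3] delta [ 0.0066 -0.0137  0.0453] twist 0.005 F [-1.   0.3 -0.2] w 0.0041470796270227026
```

View pics/n1.png

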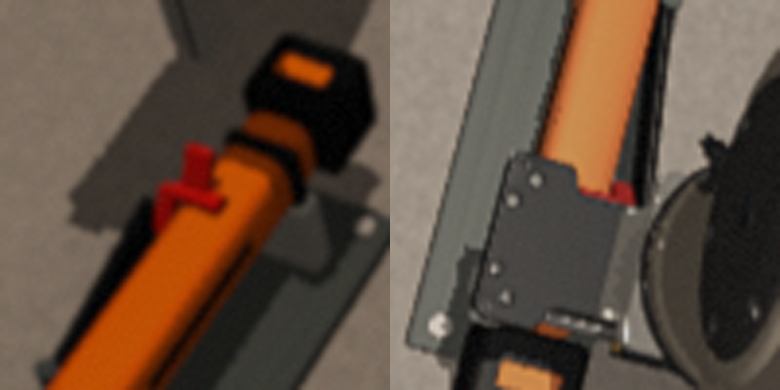

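The scene view shows the lever leaning back, with its tip at about crop (197,150). The top view shows the gripper body behind and over the lever. I'll descend behind the lever now.

Request:
step_arm([
  [[0.005,-0.014,0.015,0,0],[0.005,-0.014,0.035,0,0],[0.005,-0.014,0.046,0,0],[0.005,-0.014,0.046,0,0]],
])

```text
time_s: 2.37
position: [0.4948, -0.2082, 0.119]
ee_rot: [[0.957, -0.289, -0.001], [-0.289, -0.957, 0.0], [-0.001, 0.0, -1.0]]
contact_force: [-0.5, 0.0, -0.2]
grip_width: 0.004
grasp_force: 0.0
```

```bash
python3 -c "
from h import *
import cv2
delta((-52,-10,118))
print(proj('scene',s2w(Q,[(-96,-10,118),(-50,-10,110)])))
u,v=proj('scene',s2w(Q,(-70,-10,120)))[0].astype(int)
cv2.imwrite('pics/n2.png',cv2.resize(imaging.capture('scene')[v-60:v+40,u-50:u+50],(500,500),interpolation=cv2.INTER_CUBIC))"
```

```text
t 2.3667 now(sander mm) [-95.3 -10.1 119. ] delta [0.0433 0.0001 0.0009] twist 0.004 F [-0.5  0.  -0.2] w 0.004112818428911243
[[216.30029982 153.88202117]
 [205.07023172 172.59983114]]
```

View pics/n2.png

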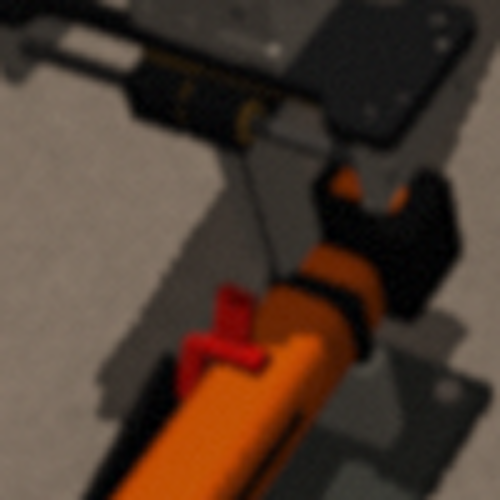

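The lever tip is at crop (235,300), with the closed fingers behind it ending at about (295,275). The two line up within about 3 mm, so I'll push forward gently.

Request:
step_arm([
  [[0.01,0.002,0.001,0,0],[0.016,0.002,0.001,0,0],[0.022,0.002,0.001,0,0],[0.028,0.002,0.001,0,0],[0.032,0.002,0.001,0,0],[0.036,0.002,0.001,0,0],[0.038,0.002,0.001,0,0],[0.04,0.002,0.001,0,0],[0.04,0.002,0.001,0,0]],
])

```text
time_s: 3.17
position: [0.5331, -0.2215, 0.1184]
ee_rot: [[0.957, -0.289, -0.0], [-0.289, -0.957, 0.0], [-0.0, -0.0, -1.0]]
contact_force: [-1.0, 0.6, 0.9]
grip_width: -0.0
grasp_force: 0.5
```

```bash
python3 -c "
from h import *
import cv2
delta((-52,-10,118))
u,v=proj('scene',s2w(Q,(-50,-10,120)))[0].astype(int)
cv2.imwrite('pics/n3.png',cv2.resize(imaging.capture('scene')[v-50:v+50,u-50:u+50],(500,500),interpolation=cv2.INTER_CUBIC))"
```

```text
t 3.1667 now(sander mm) [-54.7 -11.6 118.4] delta [ 0.0027 -0.0016  0.0004] twist 0.005 F [-1.   0.6  0.9] w -0.0002983137450730113
```

View pics/n3.png

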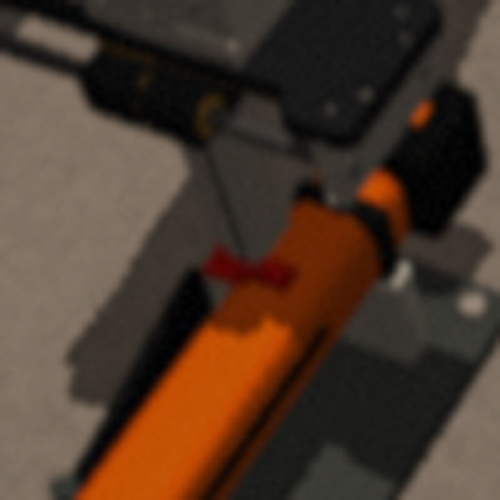

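The lever, now at crop (250,268), leans forward over the casing. I'll go on in small steps until it meets its stop.

Request:
step_arm([
  [[0.002,0,0,0,0],[0.003,0,0,0,0],[0.003,0,0,0,0]],
])

```text
time_s: 3.47
position: [0.5358, -0.2223, 0.1184]
ee_rot: [[0.957, -0.289, -0.0], [-0.289, -0.957, 0.0], [-0.0, -0.0, -1.0]]
contact_force: [-2.3, 1.0, 1.5]
grip_width: 0.006
grasp_force: 1.4
```

Request:
step_arm([
  [[0.0015,0,0,0,0],[0.003,0,0,0,0],[0.003,0,0,0,0]],
])

```text
time_s: 3.72
position: [0.5366, -0.2226, 0.1179]
ee_rot: [[0.957, -0.289, -0.005], [-0.289, -0.957, 0.001], [-0.005, 0.0, -1.0]]
contact_force: [-14.2, 4.6, 8.0]
grip_width: 0.002
grasp_force: 7.7
```

The force rose to 14 N, so the lever is on its stop. I'll retreat, open the gripper and move over the paddle.

Request:
step_arm([
  [[-0.012,0,0,0,0],[-0.012,0,-0.03,0,0],[-0.012,0,-0.06,0,0.5],[0.01,0,-0.075,0,1],[0.04,-0.008,-0.075,0,1],[0.061,-0.008,-0.075,0,1],[0.061,-0.008,-0.075,0,1],[0.061,-0.008,-0.075,0,1],[0.061,-0.008,-0.075,0,1]],
])

```text
time_s: 4.47
position: [0.5989, -0.2332, 0.1932]
ee_rot: [[0.957, -0.289, -0.001], [-0.289, -0.957, 0.0], [-0.001, -0.0, -1.0]]
contact_force: [-0.6, -0.1, 0.2]
grip_width: 0.463
grasp_force: 0.0
```

```bash
python3 -c "
from h import *
import cv2
delta((10,-4,68))
o=[]
for n in('scene','top'):
    u,v=proj(n,s2w(Q,(-10,-10,110)))[0].astype(int)
    o.append(cv2.resize(imaging.capture(n)[v-60:v+60,u-60:u+60],(400,400),interpolation=cv2.INTER_CUBIC))
cv2.imwrite('pics/n4.png',np.hstack(o))"
```

```text
t 4.4667 now(sander mm) [ 11.6  -3.4 193.2] delta [-0.0015  0.0006  0.1252] twist 0.005 F [-0.6 -0.1  0.2] w 0.46250949209386233
```

View pics/n4.png

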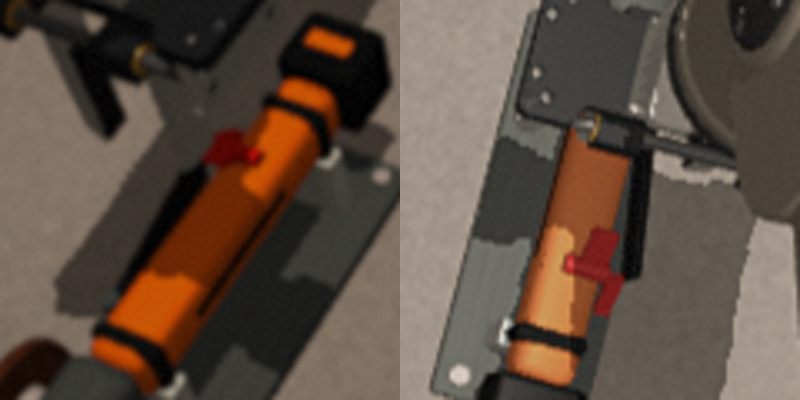

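In the top view the lever leans forward (tip at about crop (603,240)) and the paddle is out. I'll finish opening, then descend straddling the casing and paddle.

Request:
step_arm([
  [[0,0,0,0,1],[0,0,0,0,1],[0,0,0,0,1],[0,0,0.02,0,1],[0,0,0.04,0,1],[0,0,0.065,0,1],[0,0,0.065,0,1]],
])

```text
time_s: 5.15
position: [0.597, -0.2325, 0.1244]
ee_rot: [[0.957, -0.289, -0.005], [-0.289, -0.957, 0.002], [-0.006, -0.0, -1.0]]
contact_force: [-0.3, 0.6, -1.4]
grip_width: 0.996
grasp_force: 0.0
```

Request:
step_arm([
  [[0,0,0.02,0,1],[0,0,0.04,0,1],[0,0,0.06,0,1],[0,0,0.06,0,1]],
])

```text
time_s: 5.48
position: [0.5978, -0.2327, 0.0661]
ee_rot: [[0.957, -0.289, -0.004], [-0.289, -0.957, 0.001], [-0.004, -0.0, -1.0]]
contact_force: [0.1, 0.6, 0.3]
grip_width: 1.0
grasp_force: 0.0
```

Request:
step_arm([
  [[0,0,0,0,0.65],[0,0,0,0,0.65],[0,0,0,0,0.65],[0,0,0,0,0.65],[0,0,0,0,0.65]],
], squeeze=15)

```text
time_s: 5.9
position: [0.5998, -0.2337, 0.0696]
ee_rot: [[0.957, -0.289, 0.001], [-0.289, -0.957, -0.001], [0.001, 0.0, -1.0]]
contact_force: [-0.9, -2.4, 2.3]
grip_width: 0.682
grasp_force: 1.7
```

```bash
python3 -c "
from h import *
delta((10,-4,68))"
```

```text
t 5.9 now(sander mm) [12.6 -3.6 69.6] delta [-0.0026  0.0004  0.0016] twist 0.005 F [-0.9 -2.4  2.3] w 0.6815183227860877
```

Request:
step_arm([
  [[0,0,0,0,0.3],[0,0,0,0,0.3],[0,0,0,0,0.3],[0,0,0,0,0.3],[0,0,0,0,0.3],[0,0,0,0,0.3],[0,0,0,0,0.3],[0,0,0,0,0.3]],
], squeeze=20)

```text
time_s: 6.57
position: [0.5989, -0.2357, 0.069]
ee_rot: [[0.957, -0.291, -0.0], [-0.291, -0.957, -0.002], [0.001, 0.002, -1.0]]
contact_force: [-4.4, -10.4, 4.6]
grip_width: 0.48
grasp_force: 20.0
```

```bash
python3 -c "
from h import *
delta((10,-4,68))"
```

```text
t 6.5667 now(sander mm) [12.3 -5.8 69. ] delta [-0.0023 -0.0018  0.001 ] twist 0.003 F [ -4.4 -10.4   4.6] w 0.4802401374903324
```

The width is 45 mm, so the paddle is home. I'll hold it there.

Request:
step_arm([
  [[0,0,0,0,0.3],[0,0,0,0,0.3],[0,0,0,0,0.3],[0,0,0,0,0.3],[0,0,0,0,0.3],[0,0,0,0,0.3],[0,0,0,0,0.3],[0,0,0,0,0.3],[0,0,0,0,0.3],[0,0,0,0,0.3]],
])

```text
time_s: 7.4
position: [0.5988, -0.2357, 0.069]
ee_rot: [[0.957, -0.291, -0.0], [-0.291, -0.957, -0.002], [0.001, 0.002, -1.0]]
contact_force: [-4.1, -10.7, 5.1]
grip_width: 0.487
grasp_force: 20.0
```

Request:
step_arm([
  [[0,0,0,0,0.3],[0,0,0,0,0.3],[0,0,0,0,0.3],[0,0,0,0,1],[0,0,0,0,1],[0,0,0,0,1],[0,0,0,0,1],[0,0,0,0,1],[0,0,0,0,1],[0,0,0,0,1]],
])

```text
time_s: 8.23
position: [0.5993, -0.2326, 0.0683]
ee_rot: [[0.957, -0.289, -0.0], [-0.289, -0.957, 0.001], [-0.001, -0.0, -1.0]]
contact_force: [0.9, 0.5, 0.4]
grip_width: 0.941
grasp_force: 0.0
```

Request:
step_arm([
  [[0,0,0,0,1],[0,0,-0.02,0,1],[0,0,-0.05,0,1],[0,0,-0.09,0,1],[0,0,-0.13,0,1],[0,0,-0.17,0,1],[0,0,-0.2,0,1],[0,0,-0.2,0,1],[0,0,-0.2,0,1]],
])

```text
time_s: 8.98
position: [0.6001, -0.2332, 0.2703]
ee_rot: [[0.957, -0.289, 0.003], [-0.289, -0.957, -0.001], [0.003, -0.0, -1.0]]
contact_force: [-0.7, -1.2, -1.1]
grip_width: 0.999
grasp_force: 0.0
```

```bash
python3 -c "
from h import *
import cv2
delta((10,-4,68))
o=[]
for n in('scene','top'):
    u,v=proj(n,s2w(Q,(-20,-10,110)))[0].astype(int)
    o.append(cv2.resize(imaging.capture(n)[v-60:v+60,u-60:u+60],(400,400),interpolation=cv2.INTER_CUBIC))
cv2.imwrite('pics/n5.png',np.hstack(o))"
```

```text
t 8.9833 now(sander mm) [ 12.8  -3.1 270.3] delta [-0.0035  0.0009  0.2023] twist 0.005 F [-0.7 -1.2 -1.1] w 0.9993322007721103
```

View pics/n5.png

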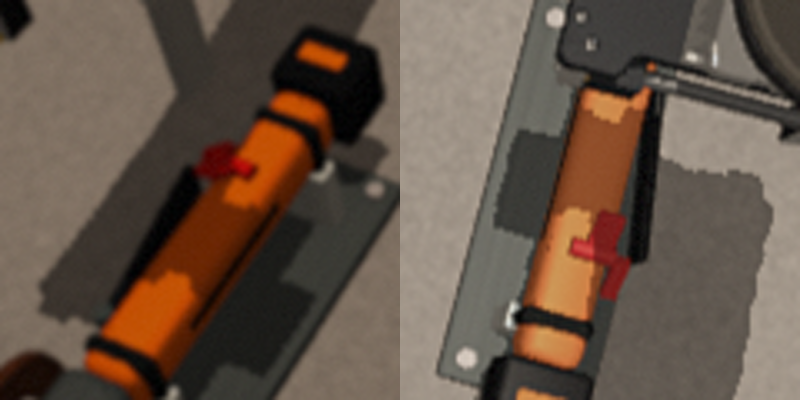

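The lever is still forward (top crop (610,225)) and the paddle has sprung back out (free end at (640,255)). The gripper is clear.

```bash
python3 -c "
from bench import workorder
print(workorder.finish_job())"
```

```text
the job is handed in; nothing more can be done
None
```

I flipped the sander's lever forward to its stop, squeezed the paddle home for over a second and let it go; the last picture shows the lever forward, the paddle out and the gripper clear, I never went near the grinder, and the job is handed in (no verdict was returned).

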